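# Press the spring ejector and trap the popped spacer ring

### The job

At the ejector station, press the red key fully down with one finger so that the spring pops the copper spacer ring out of its dock, and stop the ring with the other finger while it slides down the ramp, before it runs off the open end. Only touch: do not lift or carry the ring, and leave the jar, the bolt and the box of washers where they are. Finish while still holding: key kept down by one finger, ring resting on the ramp against the other.

Things in the scene. Friction and masses are not known exactly. Their poses are not given: they have to be found in the camera images.
- station: Ejector station fixed to the bench: base plate 160 (x) x 250 (y) x 8 mm, green dock and ramp, black key housing. Origin on the bench under the plate's centre; z up. A channel at x +44 mm runs along +y, 50 mm wide inside, with 4 mm walls whose tops stand 8 to 10 mm over its floor: a level dock 60 mm above the bench (y -87 to -24 mm), then a slick ramp falling 12 degrees to an open end at y +115 mm.
- gate_top (a point): Top of the brass gate in the channel (30 wide, 4 mm thick, station x +44, y -20 mm), 10 mm over the floor when up. A spring pusher (about 3 N) behind presses the ring against it. The key sinks it: at 5 to 6 mm of key travel the ring pops out and slides down the ramp in a few tenths of a second. Behind the dock (y -119 to -87 mm) stands a spring housing 88 mm high.
- ramp_end (a point): Middle of the ramp's open end: x +44, y +115 mm of the station, 30 mm above the bench. Nothing stops the ring here; it falls onto the bench.
- ring: Copper-coloured steel spacer ring, outer diameter 45 mm, bore 20 mm, 16 mm thick, 0.15 kg, loose, lying flat. Origin at the centre of its underside. At the start it lies in the dock at about x +44, y -45 mm of the station, 60 mm above the bench.
- key (a joint): Red square spring key, 44 x 44 mm; the joint value is how far it is pressed down, 0 (up) to 0.008 m (fully down, hard stop). The spring takes about 1.5 N to start and 5 N when fully down, and lifts it again when let go.
- key_top (a point): Centre of the red key's flat top: x -44, y +55 mm of the station; 56 mm above the bench when up, 48 mm when fully down. Its black housing is 58 x 58 mm, 42 mm high; between that and the channel's outer wall is a gap of 31 mm.
- ramp_stop (a point): Point on the ramp floor straight across from the key: x +44, y +55 mm of the station, 43 mm above the bench. Good for the trapping finger, which must already stand here as the key sinks. Fingers pointing down, 75 to 105 mm apart (middle to middle) along the station's x axis, have one tip over the key, one over the channel; with the key fully down level tips are 5 mm above the ramp here.
- jar: Amber glass jar with brass lid, diameter 62 mm, 85 mm high, loose on the bench; leave alone. Origin at the centre of its underside.
- bolt: Large steel bolt standing on its head (diameter 40 mm, 13 mm high), shank 20 mm, 78 mm high in all, loose on the bench; leave alone. Origin at the centre of its underside.
- washer_box: Open cardboard box of washers, 100 x 80 x 45 mm, loose on the bench; leave alone. Origin at the centre of its underside.
There are look-alikes about, which are no part of the job. Of the things like the ring, leave any that is blue, green or turquoise; of the rest the smaller one is meant.

How it is judged:
By the outcome, as a careful person would: the job done as asked, in the order asked, and still so for the second after the job is handed in, while the arm keeps its last pose, push and grip.
It also fails if it takes over 29 s, if anything falls off the work surface, if the arm or the gripper's body presses on something with over 40 N, if the wrist force passes 120 N, or if a joint passes its speed limit or range.

### The arm

A 6-joint arm with a two-finger parallel gripper is mounted at the origin on the work surface. World frame = base frame: x ahead of the robot, y to its left, z up, the work surface at z = 0. Lengths are in m, angles in rad, forces in N, time in s.
With the tool pointing down it reaches from about 0.225 to 0.875 m from the base axis. Payload 3.4 kg.
Tool frame: the origin (TCP) lies on the front face of the gripper's body, between the roots of the fingers; the fingertips stand 73 mm ahead of it and the grasp point (between the pads) lies 54 mm ahead of it; z points along the fingers, y is the line along which they close (so a half turn about z gives the same grasp; the last joint's range is limited). The gripper opens to 85 mm and grips with 20 to 120 N. Pads are 22 mm wide; open, the fingers measure 114 mm over their backs; the gripper's body (76 mm by 85 mm) begins 54 mm behind the grasp point. The pads swing forward as they close: fully open they stand 13 mm farther back than shut.
Start: joints at [-1.427, 0.276, 1.505, -0, 1.361, -0.121], TCP at [0.15, -0.555, 0.304] pointing down, gripper open.
Joint ranges: [-2.89, 2.89], [-0.75, 2.08], [0.22, 2.7], [-1.18, 4.32], [0.11, 2.71], [-2.7, 2.7]. Speed limits (rad/s): [2.57, 2.57, 3.14, 3.14, 3.14, 3.14].

### API

Orientations are given as a 3x3 rotation matrix whose columns are the frame's x, y, z axes.
In Python, from bench import r gives the robot as it stands.
- The arm moves only by the tool drive_tool, never from a script. Its argument "increments" is a list of rows, each a list of 5 numbers: the shift along the tool's x, y, z as a fraction of full scale, then the turn about the tool's z as a fraction of full scale, then the closure, from -1 (fully open) to 1 (shut). A call has 1 to 10 rows; each row is the pose to reach, as a shift and turn from the pose commanded when the call began, along the tool's axes at that moment, turning the shorter way round; what a row does not reach only later rows make up. Full scale, the value 1, is 200 mm for a shift and 2 pi rad for a turn. A row lasts 1/8 s, in which the tool goes at most 62.5 mm and 10.7 degrees, less where a joint would pass 70% of its speed; a pose out of reach is approached as far as the arm can. A call with a number of a shift or a turn outside -1 to 1 is refused whole. A call with a gripper value outside its range is refused whole. The fingers move at their own pace and stop on an object; "grip_force" is the grip in N (left out, the last holds). Time passes only in rows, so rows that repeat a pose let the fingers close. It gives the time, the measured TCP pose, the force, the opening and the grip force at its end, in the units of the state.
- r.read_state(): the state, without advancing time (a new reading comes with each control period).
- r.read_camera(name): name is "scene" or "top" or "wrist"; returns the picture (480x640x3 uint8, red, green, blue); there is no depth.
- r.camera_info(name): a dict with "K" (3x3 intrinsics, pixels), "R" (3x3) and "t" (3): a world point X has camera coordinates R X + t; the wrist camera has in their place "hand_eye" (4x4, takes a point from camera to tool coordinates, whose origin is the TCP and whose axes are the flange's). Camera axes: x right, y down, z forward; pixel columns grow to the right and rows downward; lengths in m; the calibration is good to about 2 mm. A picture is of the moment at which its call begins: read the wrist's pose just before it. camera_info takes no time and is no camera call.
- r.job_done(): hands the job in; it is judged then, once.
Trained networks look in the newest picture that a camera, given by its name, has taken for a name from the list of things; names that differ only in an ending like _2 or _b are one class to them, and where a whole thing is asked for, a point or a joint stands for the part that bears it (a point fixed in the world has none). Each returns a list of dicts, best first, with "conf" (0 to 1); they miss things now and then, are a little off and sometimes report something else, mostly with a low value. They report only what shows in the picture. A call takes as long as a camera call. They do not tell look-alikes from the thing itself.
- r.outline_of(camera, thing): "region" (480x640 bool, what is visible of it) and "box" ([centre column, centre row, width, height] in pixels, round what is visible of it).
- r.mark_of(camera, thing): "at" ([column, row] in pixels: a listed point, or the origin of a listed thing).
The state is a dict: "time": time; "joint_pos": joint angles; "dq": joint speeds; "joint_efforts": joint torques, N m; "tcp_pos": TCP position; "tcp_rot": TCP orientation; "wrist_force": force on the tool from outside, world axes, zero at the start; "torque": the same for the moment, N m; "gripper_width": finger opening in m; "grip_force": force on a finger pad.
Only numpy, scipy, OpenCV 4.12 (cv2) and the standard library are available. Lean on these libraries where they do the work, as an engineer would, in place of code of your own. Each camera call takes 0.05 s, during which the arm holds its last target. There are 200 camera calls.

## Working session

There is one attempt and no reset: what is moved stays moved. The work goes in short steps, Python scripts to look and compute and a tool call to move; the robot and the scene stay as the last step left them, time stands still between calls to the robot, and variables do not carry over. Pictures are saved under pics/ and viewed, at most 10 in all, crops included, and the job is handed in when it is done.

Besides the shell and the picture viewer there is one more tool, called as a command line: name --pt "numbers of a row" for each row, then --argument value for the rest. drive_tool: Moves the arm, as the interface text tells. Shift numbers are shares of 200 mm and turn numbers shares of 2 pi rad, none past 1 either way. Its arguments: {"type":"object","properties":{"increments":{"type":"array","items":{"type":"array","items":{"type":"number","minimum":-1,"maximum":1}}},"grip_force":{"type":"number"}},"required":["increments"]}

```bash
mkdir -p pics; ls
cat > h.py <<'E'
import numpy as np, cv2
from bench import r
def proj_mat(name):
    c=r.camera_info(name); K=np.array(c["K"])
    if "R" in c: R=np.array(c["R"]);t=np.array(c["t"])
    else:
        s=r.read_state(); H=np.array(c["hand_eye"]); T=np.eye(4);T[:3,:3]=s["tcp_rot"];T[:3,3]=s["tcp_pos"]
        E=np.linalg.inv(T@H); R=E[:3,:3];t=E[:3,3]
    return K@np.c_[R,t]
def tri(P1,a,P2,b):
    X=cv2.triangulatePoints(P1,P2,np.array(a,float).reshape(2,1),np.array(b,float).reshape(2,1)); return (X[:3]/X[3]).ravel()
def proj(P,X): p=P@np.r_[X,1]; return p[:2]/p[2]
def onz(P,uv,z):
    A=np.c_[P[:,0],P[:,1],-np.array([uv[0],uv[1],1.])]; return np.linalg.solve(A,-(P[:,2]*z+P[:,3]))[:2]
E
python3 - <<'E'
from h import *
Ps={}
im=[]
for n in ("scene","top"):
    Ps[n]=proj_mat(n); I=r.read_camera(n); im.append(I)
    cv2.imwrite(f"pics/{n}0.png",I[:,:,::-1])
res={}
for n in Ps:
    for th in ("key_top","gate_top","ramp_end","ramp_stop","ring"):
        m=r.mark_of(n,th); res[n,th]=[( np.round(d["at"],1).tolist(),round(d["conf"],2)) for d in m[:3]]
        print(n,th,res[n,th])
for th in ("key_top","gate_top","ramp_end","ramp_stop","ring"):
    a,b=res["scene",th],res["top",th]
    if a and b: print(th,tri(Ps["scene"],a[0][0],Ps["top"],b[0][0]).round(4))
s=r.read_state();print(s["time"],s["tcp_rot"],s["tcp_pos"],s["gripper_width"])
E
```

```text
pics
scene key_top [([286.0, 237.6], 0.84)]
scene gate_top [([285.5, 272.2], 0.43)]
scene ramp_end [([348.9, 258.8], 0.97)]
scene ramp_stop [([320.1, 264.7], 0.95)]
scene ring [([191.1, 266.6], 0.87), ([290.5, 370.9], 0.78), ([212.2, 387.3], 0.72)]
top key_top [([352.2, 277.2], 0.84)]
top gate_top [([392.4, 235.4], 0.61)]
top ramp_end [([325.3, 237.0], 0.87)]
top ramp_stop [([352.0, 238.2], 0.56)]
top ring [([417.7, 339.9], 0.86), ([351.3, 185.0], 0.79), ([478.7, 216.7], 0.69)]
key_top [ 0.5345 -0.0265  0.059 ]
gate_top [ 0.6172 -0.1047  0.0668]
ramp_end [0.6248 0.0323 0.03  ]
ramp_stop [ 0.6163 -0.0257  0.042 ]
ring [ 0.418  -0.1574  0.0011]
0.6 [[ 9.65139738e-01  2.61735145e-01  9.76789204e-06]
 [ 2.61735144e-01 -9.65139730e-01 -1.26180145e-04]
 [-2.35983978e-05  1.24338072e-04 -9.99999992e-01]] [ 0.15048531 -0.55498937  0.30393258] 0.08538345110081154
```

View pics/scene0.png

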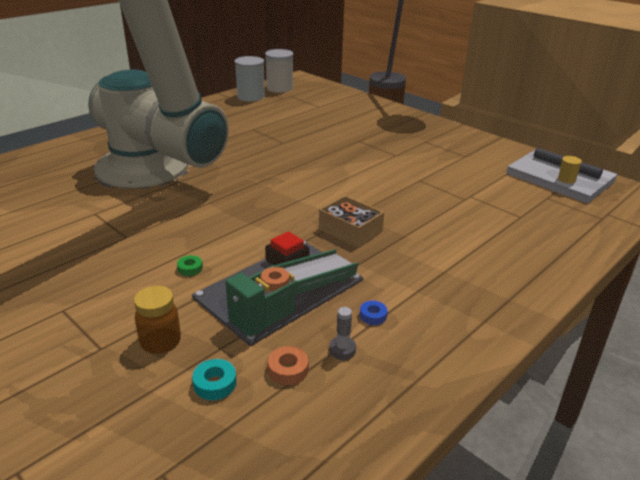

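View pics/top0.png

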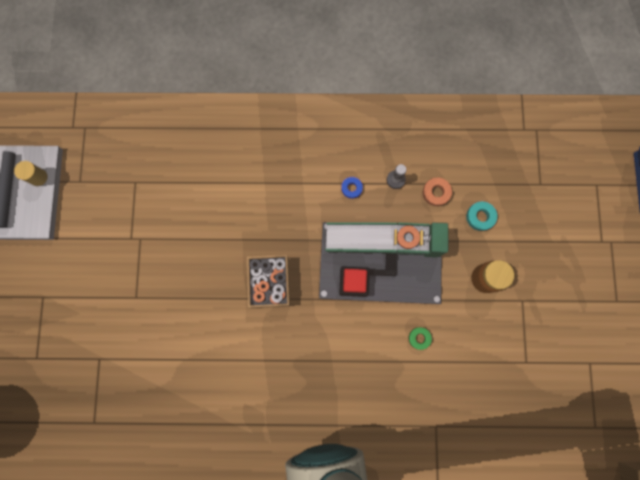

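The scene shows copper rings in the dock at scene (275,279) / top (409,238), loose and larger at scene (288,365) / top (438,192). Blue is at top (352,188), green at (420,338) and turquoise at (482,216). The station lies nearly along world +y, with the key at top (355,281) and the ramp's open end at top (326,238). I choose the dock ring: it is the smaller copper one, and it sits against the gate.

```bash
cat > fit.py <<'E'
from h import *
from scipy.optimize import least_squares
L={"key_top":(-.044,.055,.056),"gate_top":(.044,-.020,.070),"ramp_end":(.044,.115,.030),"ramp_stop":(.044,.055,.043),"ring":(.044,-.045,.060)}
def W(p,l): c,s=np.cos(p[2]),np.sin(p[2]); return np.array([p[0]+c*l[0]-s*l[1],p[1]+s*l[0]+c*l[1],l[2]])
def fit(obs,x0=(.575,-.08,0.)):
    f=lambda p: np.concatenate([proj(P,W(p,L[t]))-uv for P,t,uv in obs])
    o=least_squares(f,x0,loss="soft_l1",x_scale=[.01,.01,.05]); return o.x,f(o.x).reshape(-1,2)
E
python3 - <<'E'
from fit import *
S,T=proj_mat("scene"),proj_mat("top")
obs=[(S,"key_top",(286,237.6)),(S,"ramp_end",(348.9,258.8)),(S,"ramp_stop",(320.1,264.7)),
(T,"key_top",(352.2,277.2)),(T,"gate_top",(392.4,235.4)),(T,"ramp_end",(325.3,237)),(T,"ramp_stop",(352,238.2))]
for n,P in(("scene",S),("top",T)):
    I=cv2.imread(f"pics/{n}0.png")[:,:,::-1].astype(int)
    m=(I[...,0]>170)&(I[...,1]<50)&(I[...,2]<50); v,u=np.nonzero(m)
    k=(abs(u-(287 if n=="scene" else 354))<25)&(abs(v-(242 if n=="scene" else 280))<25)
    uv=(u[k].mean(),v[k].mean()); print(n,uv,k.sum(),onz(P,uv,.056))
    if n=="top": obs+=[(P,"key_top",uv)]*2
    for d in r.mark_of(n,"ring"): print(" ring",np.round(d["at"],1),round(d["conf"],2),onz(P,d["at"],.06))
p,e=fit(obs); print(p); print(e.round(1)); 
for t in L: print(t,W(p,L[t]),proj(S,W(p,L[t])).round(),proj(T,W(p,L[t])).round())
c=cv2.imread("pics/top0.png")[150:350,300:520]; cv2.imwrite("pics/crop.png",cv2.resize(c,None,fx=3,fy=3,interpolation=2)[:600])
E
```

```text
scene (np.float64(286.7551867219917), np.float64(239.70539419087137)) 241 [ 0.53485314 -0.02957126]
 ring [191.1 266.6] 0.87 [ 0.49084806 -0.20025612]
 ring [290.5 370.9] 0.78 [ 0.77279505 -0.24309874]
 ring [212.2 387.3] 0.72 [ 0.72435388 -0.33258049]
 ring [373.8 312.6] 0.71 [ 0.77315178 -0.0749435 ]
 ring [275.4 281.1] 0.59 [ 0.61486052 -0.12795824]
top (np.float64(nan), np.float64(nan)) 0 [nan nan]
 ring [417.7 339.9] 0.86 [ 0.41852864 -0.14754803]
 ring [351.3 185. ] 0.79 [ 0.72370254 -0.0218785 ]
 ring [478.7 216.7] 0.69 [ 0.66008222 -0.27532   ]
 ring [406.  237.7] 0.63 [ 0.61654341 -0.12968381]
 ring [433.6 194.4] 0.55 [ 0.70528518 -0.18705871]<stdin>:9: RuntimeWarning: Mean of empty slice.
  ret = ret.dtype.type(ret / rcount)
Traceback (most recent call last):
  File "fit.py", line 7, in fit
    o=least_squares(f,x0,loss="soft_l1",x_scale=[.01,.01,.05]); return o.x,f(o.x).reshape(-1,2)
ValueError: Residuals are not finite in the initial point.
```

Run:
```python
from fit import *
S,T=proj_mat("scene"),proj_mat("top")
obs=[(S,"key_top",(286,237.6)),(S,"ramp_end",(348.9,258.8)),(S,"ramp_stop",(320.1,264.7)),(S,"ring",(275.4,281.1)),(T,"ring",(406,237.7)),
(T,"key_top",(352.2,277.2)),(T,"gate_top",(392.4,235.4)),(T,"ramp_end",(325.3,237)),(T,"ramp_stop",(352,238.2))]
I=cv2.imread("pics/top0.png")[:,:,::-1].astype(int)
m=(I[...,0]>120)&(I[...,1]<60)&(I[...,2]<60);m[:,:330]=0;m[:,380:]=0;m[:255]=0;m[310:]=0;v,u=np.nonzero(m)
uv=(u.mean(),v.mean()); print(uv,m.sum(),u.min(),u.max(),v.min(),v.max(),onz(T,uv,.056)); obs+=[(T,"key_top",uv)]*2
p,e=fit(obs); print(p); print(e.round(1)); 
for t in L: print(t,W(p,L[t]),proj(S,W(p,L[t])).round(),proj(T,W(p,L[t])).round())
c=cv2.imread("pics/top0.png")[150:350,300:520]; cv2.imwrite("pics/crop.png",cv2.resize(c,None,fx=3,fy=3,interpolation=2)[:600])
```

```text
(np.float64(354.33561643835617), np.float64(280.13013698630135)) 146 343 366 269 291 [ 0.53213421 -0.02740845]
[ 0.57400178 -0.08222838 -0.03275707]
[[ 1.2  0.6]
 [-3.2 -0.3]
 [ 1.2  1. ]
 [ 0.4  0.6]
 [-0.5  0. ]
 [ 1.3  3.1]
 [ 1.2  0.9]
 [-0.8  0.2]
 [ 2.3 -1. ]
 [-0.8  0.2]
 [-0.8  0.2]]
key_top [ 0.5318267  -0.02581683  0.056     ] [287. 238.] [354. 280.]
gate_top [ 0.61732315 -0.1036587   0.07      ] [288. 270.] [394. 236.]
ramp_end [0.62174457 0.03126888 0.03      ] [346. 258.] [325. 237.]
ramp_stop [ 0.61977949 -0.02869893  0.043     ] [321. 266.] [354. 237.]
ring [ 0.61650437 -0.12864529  0.06      ] [276. 282.] [405. 238.]
```

View pics/crop.png

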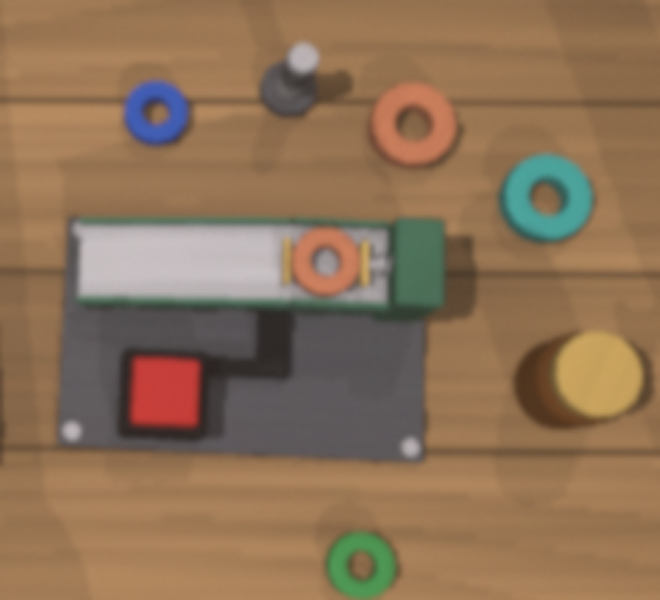

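The crop confirms the choice: the smaller copper ring is in the dock at crop (325,262), between the brass gate and pusher, and the larger copper look-alike is at (413,124). The fit agrees to 1–3 px, so I move to a hover above the key and ramp.

drive_tool --pt "0.2 -0.145 0 0 -1" --pt "0.4 -0.29 0 0 -1" --pt "0.6 -0.435 0 0 -1" --pt "0.8 -0.58 0 0 -1" --pt "1 -0.725 0 0 -1"

```text
time: 1.32
tcp_pos: [0.3064, -0.3614, 0.3041]
tcp_rot: [[0.965, 0.261, 0.001], [0.261, -0.965, -0.001], [0.0, 0.001, -1.0]]
wrist_force: [0.5, 1.2, -0.1]
gripper_width: 0.0851
grip_force: 0.0
```

drive_tool --pt "0.2 -0.145 0 0 -1" --pt "0.4 -0.29 0 0 -1" --pt "0.6 -0.435 0 0 -1" --pt "0.8 -0.58 0 0 -1" --pt "1 -0.725 0 0 -1"

```text
time: 1.95
tcp_pos: [0.4616, -0.1691, 0.3042]
tcp_rot: [[0.965, 0.262, 0.001], [0.262, -0.965, -0.001], [0.001, 0.001, -1.0]]
wrist_force: [1.5, -0.1, 0.1]
gripper_width: 0.0854
grip_force: 0.0
```

drive_tool --pt "0.15 -0.11 0.05 -0.025 -0.76" --pt "0.3 -0.22 0.1 -0.05 -0.76" --pt "0.45 -0.33 0.15 -0.075 -0.76" --pt "0.6 -0.44 0.2 -0.1 -0.76" --pt "0.7 -0.5 0.25 -0.13 -0.76" --pt "0.74 -0.54 0.3 -0.158 -0.76" --pt "0.74 -0.54 0.35 -0.185 -0.76" --pt "0.74 -0.54 0.4 -0.2025 -0.76" --pt "0.74 -0.54 0.42 -0.2025 -0.76" --pt "0.74 -0.54 0.42 -0.2025 -0.76"

```text
time: 3.2
tcp_pos: [0.5752, -0.0275, 0.2198]
tcp_rot: [[0.035, 0.999, -0.0], [0.999, -0.035, -0.0], [-0.0, -0.0, -1.0]]
wrist_force: [0.5, -0.1, 0.2]
gripper_width: 0.0751
grip_force: 0.0
```

Now I look through the wrist camera and refit the station.

Run:
```python
from fit import *
P=proj_mat("wrist"); I=r.read_camera("wrist")
obs=[]
for th in L:
    for d in r.mark_of("wrist",th)[:2]:
        print(th,np.round(d["at"],1),round(d["conf"],2),onz(P,d["at"],L[th][2]).round(4))
T=proj_mat("scene");J=r.read_camera("scene");cv2.imwrite("pics/scene1.png",J[120:360,160:430,::-1])
B=I[:,:,::-1].copy()
p=np.array([ 0.574,-0.0822,-0.0328])
for l in L.values(): cv2.drawMarker(B,tuple(int(x) for x in proj(P,W(p,l))),(255,0,255),0,14,2)
s=r.read_state();R=np.array(s["tcp_rot"])
for y in(-.0447,.0447): cv2.drawMarker(B,tuple(int(x) for x in proj(P,R@[0,y,.073]+s["tcp_pos"])),(0,255,255),1,14,2)
cv2.imwrite("pics/w1.png",B);np.save("w1.npy",I)
```

```text
key_top [259.4 242.8] 0.87 [ 0.5334 -0.0274]
gate_top [389.4 351.4] 0.73 [ 0.6184 -0.1048]
gate_top [257.5 243.1] 0.56 [ 0.5349 -0.0226]
ramp_end [395.3 145. ] 0.57 [0.6261 0.0299]
ramp_stop [391.2 235.6] 0.8 [ 0.6225 -0.03  ]
ring [385.  371.1] 0.97 [ 0.6174 -0.1291]
ring [525.  206.5] 0.96 [ 0.7028 -0.0076]
```

View pics/w1.png

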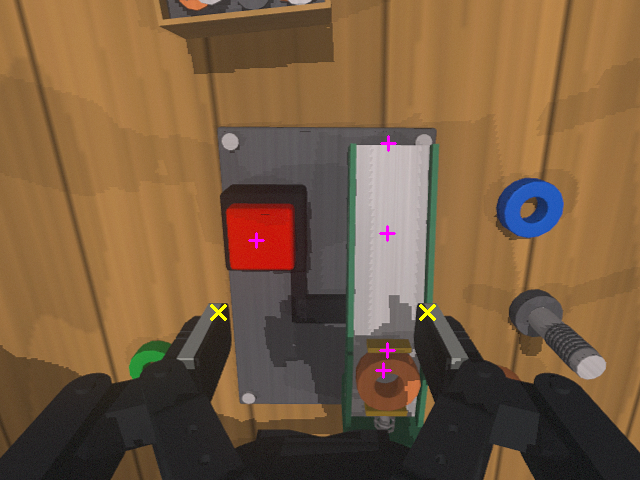

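The wrist view shows the key centre at about (260,237) and the channel centre across from it at about (392,234). That puts the station about 2 mm further in +x than fitted (magenta marks), and the yaw agrees. The finger tips at rows around 310 are in line. I correct by 2.3 mm and descend to just above the key.

drive_tool --pt "-0.003 0.0115 0.13 0 -0.76" --pt "-0.003 0.0115 0.27 0 -0.76" --pt "-0.003 0.0115 0.4 0 -0.76" --pt "-0.003 0.0115 0.4 0 -0.76"

```text
time: 4.05
tcp_pos: [0.5762, -0.0279, 0.1382]
tcp_rot: [[0.034, 0.999, -0.004], [0.999, -0.034, 0.001], [0.001, -0.005, -1.0]]
wrist_force: [-0.1, -0.1, -0.4]
gripper_width: 0.0753
grip_force: 0.0
```

Run:
```python
from fit import *
P=proj_mat("wrist"); I=r.read_camera("wrist"); J=r.read_camera("scene")
s=r.read_state(); print(s["time"],s["tcp_pos"],s["wrist_force"],s["gripper_width"])
for th in ("key_top","ramp_stop","gate_top"):
    for d in r.mark_of("wrist",th)[:1]: print(th,np.round(d["at"],1),round(d["conf"],2),onz(P,d["at"],L[th][2]).round(4))
B=cv2.resize(J[180:360,180:400,::-1],None,fx=3,fy=3)
cv2.imwrite("pics/ab.png",np.hstack([cv2.resize(I[:,:,::-1],(400,300)),cv2.resize(B,(367,300))]))
```

```text
4.15 [ 0.57797599 -0.02824484  0.14049918] [-0.12363685 -0.20016157  1.03228379] 0.07506766174834156
key_top [228.7 303.2] 0.97 [ 0.5332 -0.0273]
ramp_stop [414.2 288.6] 0.62 [ 0.6201 -0.0293]
gate_top [416.6 454.9] 0.6 [ 0.6185 -0.1043]
```

View pics/ab.png

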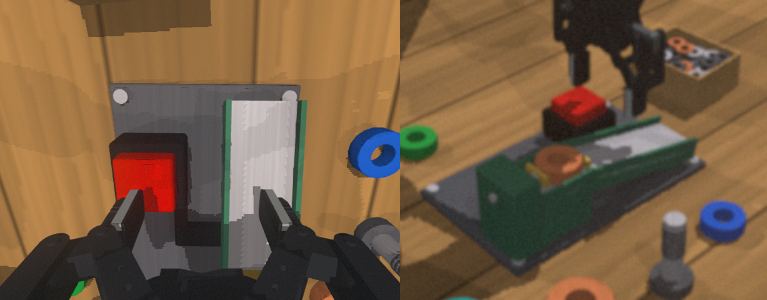

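The fingers stand above the key (left, tip at about (125,190)) and within the channel walls (right, tip at about (265,190), channel 230–298). I lower them to first contact.

drive_tool --pt "0 0 0.02 0 -0.76" --pt "0 0 0.04 0 -0.76" --pt "0 0 0.06 0 -0.76" --pt "0 0 0.06 0 -0.76" --pt "0 0 0.06 0 -0.76"

```text
time: 4.92
tcp_pos: [0.5775, -0.0281, 0.1278]
tcp_rot: [[0.034, 0.999, -0.0], [0.999, -0.034, -0.0], [-0.0, -0.0, -1.0]]
wrist_force: [-0.6, -0.3, 0.2]
gripper_width: 0.075
grip_force: 0.0
```

drive_tool --pt "0 0 0.01 0 -0.76" --pt "0 0 0.02 0 -0.76" --pt "0 0 0.02 0 -0.76" --pt "0 0 0.02 0 -0.76"

```text
time: 5.42
tcp_pos: [0.5775, -0.0281, 0.1239]
tcp_rot: [[0.034, 0.999, -0.0], [0.999, -0.034, -0.0], [-0.0, -0.0, -1.0]]
wrist_force: [0.6, -0.3, 0.0]
gripper_width: 0.0754
grip_force: 0.0
```

drive_tool --pt "0 0 0.01 0 -0.76" --pt "0 0 0.02 0 -0.76" --pt "0 0 0.02 0 -0.76" --pt "0 0 0.02 0 -0.76"

```text
time: 5.92
tcp_pos: [0.5775, -0.0281, 0.1199]
tcp_rot: [[0.034, 0.999, -0.0], [0.999, -0.034, -0.0], [-0.0, -0.0, -1.0]]
wrist_force: [-0.4, -0.5, -0.5]
gripper_width: 0.0752
grip_force: 0.0
```

drive_tool --pt "0 0 0.005 0 -0.76" --pt "0 0 0.01 0 -0.76" --pt "0 0 0.015 0 -0.76" --pt "0 0 0.015 0 -0.76"

```text
time: 6.42
tcp_pos: [0.5776, -0.0281, 0.1169]
tcp_rot: [[0.034, 0.999, 0.0], [0.999, -0.034, -0.0], [-0.0, 0.0, -1.0]]
wrist_force: [0.8, 0.2, 1.9]
gripper_width: 0.075
grip_force: 0.8
```

Run:
```python
from fit import *
I=r.read_camera("wrist"); J=r.read_camera("scene")
print([r.read_state()["wrist_force"][2].round(2)])
B=cv2.resize(J[210:310,230:360,::-1],(390,300),interpolation=2)
cv2.imwrite("pics/ab2.png",np.hstack([cv2.resize(I[:,:,::-1],(400,300)),B]))
```

```text
[np.float64(1.73)]
```

View pics/ab2.png

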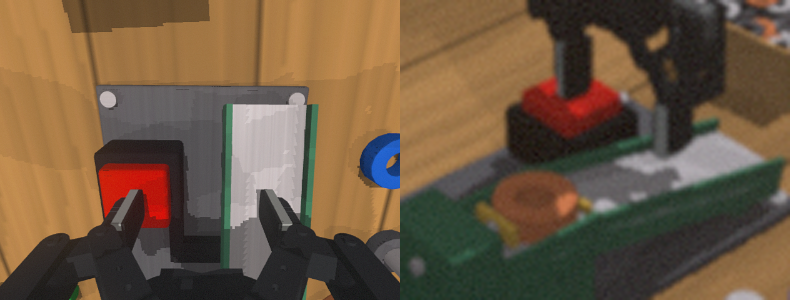

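The key finger touches the key (1.8 N), and the other finger stands inside the channel with the ring still in the dock. I press by 7.5 mm.

drive_tool --pt "0 0 0.0125 0 -0.76" --pt "0 0 0.025 0 -0.76" --pt "0 0 0.0375 0 -0.76" --pt "0 0 0.0375 0 -0.76" --pt "0 0 0.0375 0 -0.76" --pt "0 0 0.0375 0 -0.76"

```text
time: 7.28
tcp_pos: [0.5777, -0.0281, 0.1111]
tcp_rot: [[0.033, 0.999, 0.001], [0.999, -0.033, -0.0], [-0.0, 0.001, -1.0]]
wrist_force: [-2.4, 0.6, 13.5]
gripper_width: 0.0752
grip_force: 7.2
```

Run:
```python
from fit import *
I=r.read_camera("wrist"); J=r.read_camera("scene")
for i in range(2): r.read_camera("top"); s=r.read_state(); print(s["time"],s["tcp_pos"],s["wrist_force"].round(1) if hasattr(s["wrist_force"],'round') else s["wrist_force"],s["torque"])
for n in("scene",):
  for d in r.mark_of(n,"ring"): print(np.round(d["at"],1),round(d["conf"],2))
B=cv2.resize(J[210:310,230:360,::-1],(390,300),interpolation=2)
cv2.imwrite("pics/ab3.png",np.hstack([cv2.resize(I[:,:,::-1],(400,300)),B]))
```

```text
7.425 [ 0.57762839 -0.02811424  0.11105385] [-1.7  0.6 14. ] [0.09715944 0.85374001 0.03691917]
7.475 [ 0.57763851 -0.0281365   0.11107726] [-1.5  0.  13.2] [ 0.10619707  0.88663977 -0.01979817]
[213.5 384. ] 0.97
[287.7 367.9] 0.91
[193.3 270. ] 0.88
[373.4 313.7] 0.85
[307.3 273.5] 0.65
[160.5 344.4] 0.57
```

View pics/ab3.png

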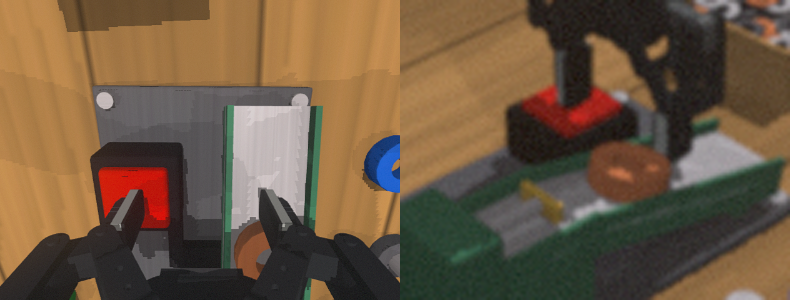

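The ring lies on the ramp against the channel finger (right crop (628,172)). The key is flush in its housing, with 13.5 N acting at the key finger, well above the 5 N spring, so it is at its hard stop. I hand the job in.

```bash
python3 -c "
from bench import r
print(r.job_done())"
```

```text
the job is handed in; nothing more can be done
None
```

The job is handed in: one finger holds the red key fully down, and the copper ring rests on the ramp against the other finger, with the jar, bolt and washer box untouched.

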